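# Turn a wheel blank over through the twisted rod chute

## Robot

A 7-joint arm with a two-finger parallel gripper is mounted at the origin on the work surface; the furniture and walls round the work are solid. World frame = base frame: x ahead of the robot, y to its left, z up, the work surface at z = 0. Lengths are in m, angles in rad, forces in N, time in s.
With the tool pointing down it reaches from about 0.425 to 0.95 m from the base axis. Payload 4.7 kg.
Tool frame: the origin (TCP) lies at the very end of the fingers, on their centre line; the grasp point (between the pads) lies 19 mm behind it; z points along the fingers, y is the line along which they close (so a half turn about z gives the same grasp; the last joint's range is limited). The gripper opens to 87 mm and grips with 3 to 60 N. Pads are 19 mm wide; open, the fingers measure 117 mm over their backs; the gripper's body (75 mm by 190 mm) begins 51 mm behind the grasp point.
Start: joints at [-1.27, 0.469, -0.049, 1.532, 0.024, 1.141, -0.082], TCP at [0.219, 0.639, 0.223] pointing down, gripper open.
Joint ranges: [-2.59, 2.59], [-0.33, 1.99], [-1.39, 1.29], [0.1, 2.45], [-1.04, 4.18], [0.21, 1.99], [-2.66, 2.66]. Speed limits (rad/s): [2.57, 2.57, 3.14, 3.14, 3.14, 3.14, 3.14].

## Interface

Orientations are given as a rotation vector (axis times angle).
In Python, from workcell import env, imaging gives the robot as it stands. The module is installed in compiled form; this text tells all that it offers.
- The arm moves only by the tool send_rows, never from a script. Its argument "series" is a list of rows, each an object of numbers: "tx", "ty", "tz": the shift along the tool's x, y, z in units of 4 cm (1.0 is 4 cm); "yaw": the turn about the tool's z in units of 0.08 rad (1.0 is 0.08 rad). In form: [{"tx": .., "ty": .., "tz": .., "yaw": ..}, ...]. A call has 1 to 12 rows; each row shifts and turns the commanded pose from where the row before left it, along the tool's axes as they then stand; what a row does not reach is not made up. A row lasts 1/10 s, in which the tool goes at most 50 mm and 8.59 degrees, less where a joint would pass 70% of its speed; a pose out of reach is approached as far as the arm can. A call with a number of a shift or a turn outside -1 to 1 is refused whole. A call with a gripper value outside its range is refused whole. "grip" is the opening, from -1 (shut) to 1 (fully open), set as the call begins (left out, the last holds). The fingers move at their own pace and stop on an object; "grip_force" is the grip in N (left out, the last holds). Time passes only in rows, so rows that do not move let the fingers close. It gives the time, the measured TCP pose, the force, the opening and the grip force at its end, in the units of the state.
- env.state(): the state, without advancing time (a new reading comes with each control period).
- imaging.camera(name): name is "side" or "top"; returns (picture, depth): 400x640x3 uint8, blue, green, red; 400x640 float32, m along the optical axis (not along the pixel's ray), 0 where there is no reading.
- imaging.camera_model(name): a dict with "mtx" (3x3 intrinsics, pixels), "rvec" (rotation vector, rad) and "tvec" (3), from world to camera coordinates, as OpenCV has them. Camera axes: x right, y down, z forward; pixel columns grow to the right and rows downward; lengths in m; the calibration is good to about 2 mm. A picture is of the moment at which its call begins. camera_model takes no time and is no camera call.
- env.job_done(): hands the job in; it is judged then, once.
Trained networks look in the newest picture that a camera, given by its name, has taken for a name from the list of things; names that differ only in an ending like _2 or _b are one class to them, and where a whole thing is asked for, a point or a joint stands for the part that bears it (a point fixed in the world has none). Each returns a list of dicts, best first, with "p" (0 to 1); they miss things now and then, are a little off and sometimes report something else, mostly with a low value. They report only what shows in the picture. A call takes as long as a camera call.
- imaging.recognise(thing, camera): "rect" ([left, top, right, bottom] in pixels, round what is visible of it).
The state is a dict: "clock": time; "joint_pos": joint angles; "qvel": joint speeds; "tau": joint torques, N m; "tcp_pos": TCP position; "tool_rot": TCP orientation; "ft_force": force on the tool from outside, world axes, zero at the start; "moment": the same for the moment, N m; "grip_width": opening from 0.0 (shut) to 1.0 (fully open); "finger_force": force on a finger pad.
Only numpy, scipy, OpenCV 4.12 (cv2) and the standard library are available. Lean on these libraries where they do the work, as an engineer would, in place of code of your own. Each camera call takes 0.05 s, during which the arm holds its last target. There are 200 camera calls.

## Task

The wheel blank on the loading deck of the turn-over chute has to go on to its second side. Pull the black gate knob up, turn it anticlockwise (seen from above) until its arm finds the open notch of the collar, which you must feel for, and push it fully home there; then, without picking the wheel up, slide it along the deck and over the lip so that it drops through the twisted guide and comes to rest in the tray with its hub recess down. Leave the wax tin and the oak offcut by the tray where they are.

Things in the scene. Friction and masses are not known exactly. Their poses are not given: they have to be found in the camera images.
- chute: Turn-over chute, a fixed plywood stand 405 x 140 mm with a deck, a cage of bent rods and a tray. Origin on the table below the middle of the deck's lip; +x is the feed direction (deck, guide, tray), +z up. The gate spindle stands at x = -32, y = +62 mm, beside the deck's way.
- lip (a point): Middle of the rounded lip that ends the loading deck, on the deck's top (290 mm above the table); axes as the chute's. The deck is flat, reaches 175 mm back (-x), is open at the back end, and has 9 mm high rails 71 mm apart inside, wider apart at the back.
- mouth (a point): Centre of the guide's mouth, 20 mm past the lip and 18 mm below the deck top. The guide is a slot of waxed 5 mm steel rods, 30 mm by 68 mm inside, that winds half a turn on its 173 mm way down; beyond the mouth two rods flare up to 30 mm above the deck, 61 mm past the lip. A wheel whose centre is pushed 8 to 15 mm past the lip tips over it and falls through unaided.
- tray_mid (a point): Middle of the tray's floor, 20 mm above the table; axes as the chute's. The floor is 150 mm long, 92 mm wide inside, slopes 3.5 degrees down along +x to a slanted rubber buffer about 68 mm from here; its far half is cork. A wheel that drops through slides on to the cork.
- wheel: Round plywood wheel blank, 64 mm across, 8 mm thick, about 45 g, loose on the deck behind the gate. Origin at the centre of its plain face; +z points out of the face with the 40 mm wide, 3.5 mm deep hub recess (up at the start).
- knob_grip (a point): Centre of the gate knob's black bar: 54 mm long (x axis), 14 wide (y), 20 high, 34 mm above the deck when home. +x also points along the steel arm below it, 80 mm long from the spindle, which lies across the deck when shut and stops the wheel. The arm sits in a notch of a 14 mm high collar and turns only when lifted out. Fingertips fit down to 18 mm below this point.
- gate_lift (a joint): How far the knob is pulled up, m: 0 = fully home, 0.014 = upper stop. Above 0.009 the arm is clear of the collar. Friction (about 3 N) holds it where it is left. Over a notch it can be pushed down to 0, elsewhere it lands on the collar at about 0.009.
- gate_knob (a joint): Turn of the knob, rad: 0 = shut, growing anticlockwise seen from above, end stop 1.78. The open notch is in an adjustable part of the collar, set anew each time: somewhere between 1.05 and 1.45. It lets the arm in if within about 0.07 rad of its middle; no other notch lies near.
- wax_tin: Round wax tin, 72 mm across, 28 mm high, a bystander on the table near the tray. Origin under its centre.
- offcut_oak: Oak offcut, 110 x 42 x 30 mm, a bystander on the table near the tray. Origin under its centre.

How it is judged:
On the way, in this order (a step that is already met when the one before it is completed fails the run):
1. the gate knob stands in the open notch, pushed fully home (value of joint gate_lift below 0.003 m and value of joint gate_knob above 0.95 rad), for 0.2 s.
2. the wheel drops on edge through the twisted guide (z of wheel in the frame of chute between 0.08 and 0.24 m and x of wheel in the frame of chute between -0.015 and 0.06 m and angle between wheel's own z axis and vertical between 0.8 and 2.6 rad).
At the end, for the whole second after the job is handed in: The knob is pushed home (joint below 3 mm) in the open notch (turned more than 0.95 rad); the wheel lies still in the tray with its recess down (within 0.29 rad of flat) (all of step 1 and x of wheel in the frame of chute between 0.08 and 0.215 m and y of wheel in the frame of chute between -0.046 and 0.046 m and z of wheel in the frame of chute below 0.05 m and angle between wheel's own z axis and vertical above 2.85 rad and linear speed of wheel below 0.02 m/s); the robot touches nothing.
It fails at once if the wheel is picked up (more than 30 mm above the deck) (z of wheel in the frame of chute above 0.32 m).
It fails at once if the wax tin is moved more than 30 mm (distance of wax_tin from where it was at the start of the episode above 0.03 m).
It fails at once if the oak offcut is moved more than 30 mm (distance of offcut_oak from where it was at the start of the episode above 0.03 m).
It also fails if it takes over 58 s, if anything falls off the work surface, if the arm or the gripper's body presses on something with over 40 N, if the wrist force passes 120 N, or if a joint passes its speed limit or range.

## Working session

There is one attempt and no reset: what is moved stays moved. The work goes in short steps, Python scripts to look and compute and a tool call to move; the robot and the scene stay as the last step left them, time stands still between calls to the robot, and variables do not carry over. Pictures are saved under pics/ and viewed, at most 10 in all, crops included, and the job is handed in when it is done.

Besides the shell and the picture viewer there is one more tool, called after ">>>" as a command line: name --argument value ..., lists and objects as JSON in quotes. send_rows: Moves the arm, as the interface text tells. Its arguments: {"type":"object","properties":{"series":{"type":"array"},"grip":{"type":"number"},"grip_force":{"type":"number"}},"required":["series"]}

```bash
mkdir -p pics; cat > h.py <<'E'
import numpy as np, cv2
from workcell import env, imaging
def look(n):
    im,d=imaging.camera(n); return im,d
def w2p(n,P):
    m=imaging.camera_model(n); p,_=cv2.projectPoints(np.float64(P).reshape(-1,1,3),np.float64(m['rvec']),np.float64(m['tvec']),np.float64(m['mtx']),None); return p[:,0]
def cloud(n,d):
    m=imaging.camera_model(n);K=np.array(m['mtx']);R=cv2.Rodrigues(np.float64(m['rvec']))[0];t=np.float64(m['tvec']).ravel()
    v,u=np.mgrid[:d.shape[0],:d.shape[1]]
    c=np.stack([(u-K[0,2])/K[0,0]*d,(v-K[1,2])/K[1,1]*d,d],-1)
    w=(c-t)@R; w[d<=0]=np.nan; return w
E
python3 - <<'E'
from h import *
for n in ['top','side']:
    im,d=look(n); cv2.imwrite(f'pics/{n}0.png',im); np.save(f'{n}0.npy',d)
    m=imaging.camera_model(n);R=cv2.Rodrigues(np.float64(m['rvec']))[0];print(n,-R.T@np.float64(m['tvec']).ravel(), R[2])
    for t in ['chute','wheel','knob_grip','wax_tin','offcut_oak']:
        print(t,[(np.round(r['rect']),round(r['p'],2)) for r in imaging.recognise(t,n)[:2]])
s=env.state();print(s)
E
```

```text
top [ 0.28208507 -0.09473608  1.46466133] [ 0.15906004 -0.02090566 -0.98704755]
chute [(array([187., 177., 331., 242.]), 0.71)]
wheel [(array([200., 202., 222., 228.]), 0.95), (array([231., 179., 248., 215.]), 0.7)]
knob_grip [(array([233., 179., 243., 205.]), 0.56)]
wax_tin [(array([348., 193., 372., 216.]), 0.72)]
offcut_oak [(array([379., 191., 410., 204.]), 0.92)]
side [-0.41580498 -0.58739446  0.7022134 ] [ 0.77982964  0.42720962 -0.4575562 ]
chute [(array([207., 132., 353., 274.]), 0.79)]
wheel [(array([222., 147., 245., 155.]), 0.7)]
knob_grip [(array([261., 134., 273., 156.]), 0.71), (array([258., 128., 274., 157.]), 0.42)]
wax_tin []
offcut_oak []
{'clock': 0.6, 'joint_pos': array([-1.26988934,  0.46857964, -0.04861265,  1.53251138,  0.02413122,
        1.14102615, -0.08231285]), 'qvel': array([ 0.00145914, -0.00016861, -0.0013498 ,  0.00093178, -0.00021152,
        0.00057463,  0.00167306]), 'tau': array([-1.88442993e-05, -5.07542431e+01, -8.03818926e-02, -2.36342651e+01,
       -6.12459588e-02,  3.13563680e-02,  7.71288654e-06]), 'tcp_pos': array([0.21856565, 0.63863954, 0.22258181]), 'tool_rot': array([-5.15680403e-01, -3.09897473e+00, -9.84478289e-05]), 'ft_force': array([ 0.1736027 ,  0.01002037, -0.23586041]), 'moment': array([ 0.03855811,  0.0294996 , -0.02624796]), 'finger_force': 0.0, 'grip_width': 1.0021624182334197}
```

View pics/top0.png

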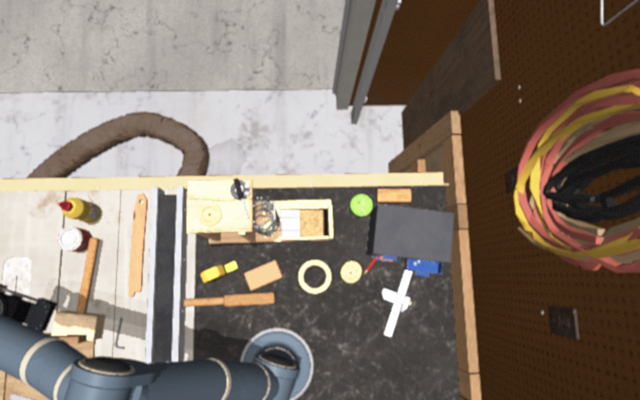

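View pics/side0.png

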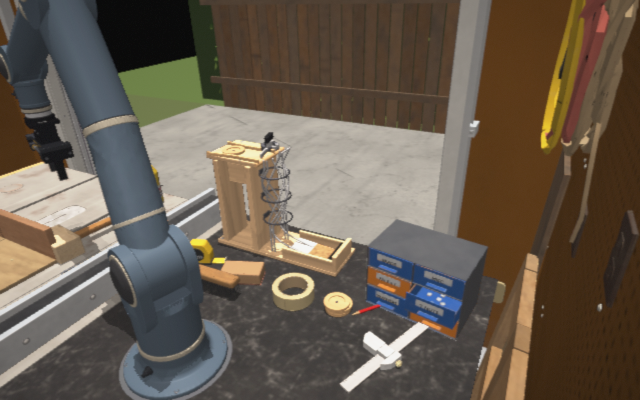

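The top view shows the chute at px (187–331, 177–242), feeding to the right. The wheel is at (211,215) and the black knob at (238,188). Next I'll measure both with depth.

```bash
python3 - <<'E'
from h import *
im=cv2.imread('pics/top0.png'); d=np.load('top0.npy'); W=cloud('top',d)
P=W[150:260,170:430].reshape(-1,3); C=im[150:260,170:430].reshape(-1,3)
P0=P
s=(abs(P[:,2]-.29)<.006); D=P[s]; print('deck',len(D),np.median(D,0))
r=cv2.minAreaRect((D[:,:2]*1000).astype(np.float32)); print(r, D.min(0),D.max(0))
for x in range(-0,1):pass
h=P0[:,2]; print(np.histogram(h[np.isfinite(h)],bins=np.arange(-.02,.4,.02)))
s=(h>.305)&(C.max(1)<70); print('knob',s.sum(),np.round(P[s],3).tolist()[:60])
Z=np.round(W[172:246,182:336:1,2]*1000)
print(W[215,211],W[188,238],W[205,360],W[196,395],W[230,225],W[235,190])
big=cv2.resize(im[170:250,180:340],None,fx=5,fy=5,interpolation=cv2.INTER_CUBIC)
sd=cv2.imread('pics/side0.png')[120:280,195:360]
cv2.imwrite('pics/c1.png',big)
cv2.imwrite('pics/c2.png',cv2.resize(sd,None,fx=3.6,fy=3.6,interpolation=cv2.INTER_CUBIC))
E
```

```text
deck 2442 [0.46901657 0.13194071 0.29030675]
((472.5746765136719, 108.43728637695312), (141.06344604492188, 220.29391479492188), 1.429044246673584) [ 0.40039153 -0.00276872  0.28401276] [0.54203285 0.21943347 0.29599486]
(array([3620, 5528, 1668,  610, 1020,  192,  180,  159,  149, 2765,   79,
         39,   45,  140,   78, 2962,  371,  139,    1,    0]), array([-0.02,  0.  ,  0.02,  0.04,  0.06,  0.08,  0.1 ,  0.12,  0.14,
        0.16,  0.18,  0.2 ,  0.22,  0.24,  0.26,  0.28,  0.3 ,  0.32,
        0.34,  0.36,  0.38]))
knob 60 [[0.53, 0.082, 0.336], [0.531, 0.08, 0.332], [0.531, 0.078, 0.333], [0.528, 0.083, 0.332], [0.529, 0.081, 0.329], [0.528, 0.077, 0.334], [0.528, 0.075, 0.335], [0.525, 0.082, 0.336], [0.525, 0.08, 0.336], [0.526, 0.078, 0.331], [0.526, 0.075, 0.33], [0.522, 0.082, 0.337], [0.522, 0.079, 0.337], [0.523, 0.077, 0.334], [0.523, 0.075, 0.333], [0.523, 0.073, 0.33], [0.521, 0.081, 0.33], [0.52, 0.077, 0.333], [0.519, 0.074, 0.338], [0.521, 0.073, 0.33], [0.517, 0.08, 0.334], [0.517, 0.077, 0.336], [0.517, 0.075, 0.334], [0.517, 0.072, 0.336], [0.515, 0.078, 0.332
[... 319 characters left out ...]
3], [0.499, 0.07, 0.332], [0.499, 0.067, 0.331], [0.496, 0.075, 0.333], [0.496, 0.072, 0.335], [0.496, 0.067, 0.333], [0.497, 0.065, 0.331], [0.494, 0.075, 0.333], [0.493, 0.072, 0.335], [0.494, 0.07, 0.33], [0.494, 0.067, 0.332], [0.493, 0.064, 0.333], [0.491, 0.072, 0.331], [0.491, 0.069, 0.335], [0.491, 0.067, 0.331], [0.491, 0.064, 0.334], [0.488, 0.072, 0.334], [0.489, 0.07, 0.329], [0.488, 0.067, 0.333], [0.488, 0.064, 0.335], [0.486, 0.072, 0.332], [0.487, 0.07, 0.327]]
[0.44493642 0.15177815 0.29453011] [0.50912852 0.0744669  0.33503541] [ 0.50792342 -0.28290326  0.02448334] [ 0.53585556 -0.40021354  0.02764015] [0.40451667 0.11471256 0.29077784] [ 0.42022871  0.28205801 -0.00048121]
```

View pics/c1.png

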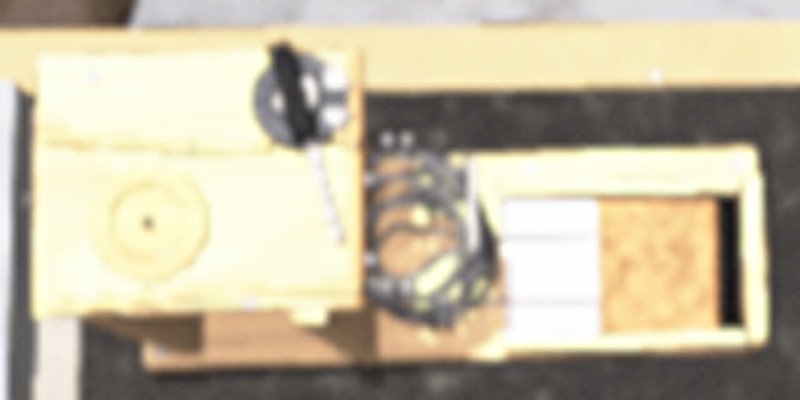

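The crop shows the wheel at about px (211,214) on the left of the deck. The knob bar and arm are tilted slightly, pointing towards px (248,218). Next I'll fit the chute frame, the bar axis and the wall height.

```bash
python3 - <<'E'
from h import *
im=cv2.imread('pics/top0.png'); d=np.load('top0.npy'); W=cloud('top',d)
P=W.reshape(-1,3); C=im.reshape(-1,3)
ok=np.isfinite(P[:,0])
# deck mask, 
s=(abs(W[...,2]-.2905)<.012); s[:, :180]=0; s[:,260:]=0; s[:175]=0; s[250:]=0
v,u=np.where(s)
# edges: per row left/right
for r in range(182,232,5):
    c=np.where(s[r])[0]
    if len(c): print(r,c.min(),c.max(),np.round(W[r,c.min()],3),np.round(W[r,c.max()],3))
for c in range(190,250,8):
    r=np.where(s[:,c])[0]; print('c',c,r.min(),r.max(),np.round(W[r.min(),c],3),np.round(W[r.max(),c],3))
print('wall',[np.round(W[r,c],3).tolist() for r in (180,183) for c in (150,220,300,400)])
k=(P[:,2]>.325)&(C.max(1)<70)&ok&(P[:,0]>.45)&(P[:,0]<.56)&(P[:,1]>.03)&(P[:,1]<.12)
Q=P[k][:,:2]; m=Q.mean(0); e=np.linalg.eigh(np.cov(Q.T))[1][:,1]; print('knob',m,e,np.degrees(np.arctan2(e[1],e[0])),cv2.minAreaRect((Q*1000).astype(np.float32)))
# tray outer rect
t=(P[:,2]>.02)&(P[:,2]<.07)&ok&(P[:,0]>.38)&(P[:,0]<.56)&(P[:,1]>-.22)&(P[:,1]<-.05)
print('tray',cv2.minAreaRect((P[t][:,:2]*1000).astype(np.float32)))
s0=env.state();print(cv2.Rodrigues(s0['tool_rot'])[0].round(3))
# side view
d2=np.load('side0.npy');W2=cloud('side',d2);i2=cv2.imread('pics/side0.png')
P=W2.reshape(-1,3);C=i2.reshape(-1,3)
k=(P[:,2]>.322)&(C.max(1)<70)&(P[:,0]>.45)&(P[:,0]<.58)&(P[:,1]>.03)&(P[:,1]<.12)
Q=P[k];print('side knob',len(Q),Q.mean(0),Q.max(0),Q.min(0),cv2.minAreaRect((Q[:,:2]*1000).astype(np.float32)))
g=cv2.cvtColor(im,cv2.COLOR_BGR2GRAY)
E
```

```text
182 188 251 [0.537 0.216 0.291] [0.535 0.046 0.289]
187 188 252 [0.522 0.215 0.293] [0.522 0.044 0.284]
192 187 252 [0.51  0.219 0.286] [0.508 0.044 0.284]
197 187 258 [0.494 0.215 0.301] [0.491 0.026 0.298]
202 187 252 [0.482 0.218 0.29 ] [0.48  0.044 0.286]
207 187 252 [0.468 0.217 0.291] [0.467 0.044 0.283]
212 187 252 [0.455 0.217 0.288] [0.452 0.044 0.287]
217 187 252 [0.441 0.217 0.29 ] [0.438 0.043 0.289]
222 187 252 [0.428 0.216 0.29 ] [0.425 0.044 0.287]
227 187 258 [0.414 0.216 0.291] [0.41  0.026 0.299]
c 190 181 232 [0.54  0.211 0.29 ] [0.4   0.205 0.3  ]
c 198 181 232 [0.539 0.189 0.29 ] [0.401 0.188 0.281]
c 206 181 231 [0.539 0.168 0.289] [0.402 0.164 0.294]
c 214 180 231 [0.542 0.147 0.287] [0.402 0.144 0.289]
c 222 180 231 [0.541 0.125 0.289] [0.402 0.123 0.29 ]
c 230 180 231 [0.541 0.103 0.289] [0.403 0.103 0.28 ]
c 238 200 232 [0.485 0.081 0.291] [0.4   0.082 0.279]
c 246 180 230 [0.54  0.06  0.288] [0.403 0.059 0.294]
wall [[0.625, 0.447, -0.074], [0.542, 0.131, 0.288], [0.615, -0.085, -0.064], [0.611, -0.442, -0.072], [0.615, 0.449, -0.08], [0.533, 0.13, 0.29], [0.606, -0.084, -0.072], [0.6, -0.441, -0.07]]
knob [0.50857236 0.07375161] [-0.96330237 -0.2684186 ] -164.42981416403532 ((509.23101806640625, 73.32819366455078), (46.07207489013672, 10.408465385437012), 14.758819580078125)
tray ((457.8357238769531, -118.34791564941406), (136.44677734375, 120.45633697509766), 89.91133117675781)
[[-0.946  0.324  0.   ]
 [ 0.324  0.946  0.   ]
 [ 0.     0.    -1.   ]]
side knob 45 [0.50092758 0.07053836 0.32951887] [0.52802542 0.07910121 0.3354578 ] [0.48090577 0.0645267  0.32210221] ((504.6017150878906, 72.12812042236328), (47.522823333740234, 8.556336402893066), 14.772723197937012)
```

View pics/c2.png

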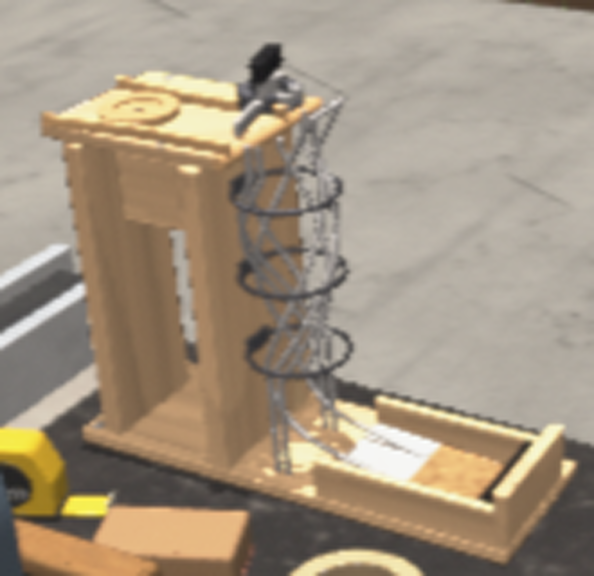

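>>> send_rows --series '[{"tz": -1}, {"tz": -1}, {"tz": -1}, {"tz": -1}, {"tz": -1}, {"tx": -0.7, "ty": -0.7}, {"tx": -0.7, "ty": -0.7}, {"tx": -0.7, "ty": -0.7}, {"tx": -0.7, "ty": -0.7}, {"tx": -0.7, "ty": -0.7}, {"tx": -0.7, "ty": -0.7}, {"tx": -0.7, "ty": -0.7}]' --grip 0

```text
invalid input
```

>>> send_rows --series '[{"tx": -0.7, "ty": -0.7, "yaw": 0}, {"tx": -0.7, "ty": -0.7}, {"tx": -0.7, "ty": -0.7}, {"tx": -0.7, "ty": -0.7}, {"tx": -0.7, "ty": -0.7}, {"tx": -0.7, "ty": -0.7}, {"yaw": 1}, {"yaw": 1}, {"yaw": 1}, {"yaw": 1}, {"yaw": 1}, {"yaw": 1}]'

```text
invalid input
```

>>> send_rows --series '[{"yaw": 1}, {"yaw": 1}, {"yaw": 1}, {"yaw": 1}, {"yaw": 1}, {"yaw": 1}, {"yaw": 1}, {"yaw": 1}, {"yaw": 1}, {"yaw": 1}, {"yaw": 1}, {"yaw": 1}]'

```text
invalid input
```

>>> send_rows --series '[{"yaw": 1}, {"yaw": 1}, {"yaw": 1}, {"yaw": 1}, {"yaw": 1}, {"yaw": 1}, {"yaw": 1}, {"yaw": 1}, {"yaw": 1}, {"yaw": 1}, {"yaw": 1}, {"yaw": 1}]'

```text
invalid input
```

```bash
cat > g.py <<'E'
from h import *
import sys
# usage: g.py x y heading_deg(tool x)  -> shift/yaw needed
s=env.state();R=cv2.Rodrigues(s['tool_rot'])[0];p=s['tcp_pos']
h=np.degrees(np.arctan2(R[1,0],R[0,0]))
print('t',s['clock'],'p',p.round(4),'head',h.round(2),'F',s['ft_force'].round(1),'j',s['joint_pos'].round(2),'g',s['grip_width'])
if len(sys.argv)>3:
    x,y,hd=map(float,sys.argv[1:4]); D=np.array([x-p[0],y-p[1],0])
    dy=-np.radians((hd-h+180)%360-180)
    print('tool shift mm',(R.T@D*1000).round(1),'units',(R.T@D/.04).round(2),'yaw units',round(dy/.08,2))
E
python3 g.py 0.5085 0.0735 14.8
```

```text
t 0.6 p [0.2186 0.6386 0.2226] head 161.1 F [ 0.2  0.  -0.2] j [-1.27  0.47 -0.05  1.53  0.02  1.14 -0.08] g 1.0021624182334197
tool shift mm [-457.3 -440.8   -0. ] units [-11.43 -11.02  -0.  ] yaw units 31.92
```

>>> send_rows --series '[{"tx": 0, "ty": 0, "tz": -1, "yaw": 0}, {"tx": 0, "ty": 0, "tz": -1, "yaw": 0}, {"tx": 0, "ty": 0, "tz": -1, "yaw": 0}, {"tx": 0, "ty": 0, "tz": -1, "yaw": 0}, {"tx": 0, "ty": 0, "tz": -1, "yaw": 0}, {"tx": -0.7, "ty": -0.7, "tz": 0, "yaw": 0}, {"tx": -0.7, "ty": -0.7, "tz": 0, "yaw": 0}, {"tx": -0.7, "ty": -0.7, "tz": 0, "yaw": 0}, {"tx": -0.7, "ty": -0.7, "tz": 0, "yaw": 0}, {"tx": -0.7, "ty": -0.7, "tz": 0, "yaw": 0}, {"tx": -0.7, "ty": -0.7, "tz": 0, "yaw": 0}, {"tx": -0.7, "ty": -0.7, "tz": 0, "yaw": 0}]' --grip 0

```text
clock: 1.8
tcp_pos: [0.341, 0.3881, 0.4228]
tool_rot: [0.516, 3.099, 0.001]
ft_force: [1.0, 0.5, -0.7]
grip_width: 0.502
finger_force: 0.0
```

>>> send_rows --series '[{"tx": -0.7, "ty": -0.7, "tz": 0, "yaw": 0}, {"tx": -0.7, "ty": -0.7, "tz": 0, "yaw": 0}, {"tx": -0.7, "ty": -0.7, "tz": 0, "yaw": 0}, {"tx": -0.7, "ty": -0.7, "tz": 0, "yaw": 0}, {"tx": -0.7, "ty": -0.7, "tz": 0, "yaw": 0}, {"tx": -0.7, "ty": -0.7, "tz": 0, "yaw": 0}, {"tx": -0.7, "ty": -0.7, "tz": 0, "yaw": 0}, {"tx": -0.7, "ty": -0.7, "tz": 0, "yaw": 0}, {"tx": 0, "ty": 0, "tz": 0, "yaw": 1}, {"tx": 0, "ty": 0, "tz": 0, "yaw": 1}, {"tx": 0, "ty": 0, "tz": 0, "yaw": 1}, {"tx": 0, "ty": 0, "tz": 0, "yaw": 1}]'

```text
clock: 3.0
tcp_pos: [0.4798, 0.1051, 0.4227]
tool_rot: [1.008, 2.975, 0.001]
ft_force: [-0.6, -0.5, 0.6]
grip_width: 0.499
finger_force: 0.0
```

>>> send_rows --series '[{"tx": 0, "ty": 0, "tz": 0, "yaw": 1}, {"tx": 0, "ty": 0, "tz": 0, "yaw": 1}, {"tx": 0, "ty": 0, "tz": 0, "yaw": 1}, {"tx": 0, "ty": 0, "tz": 0, "yaw": 1}, {"tx": 0, "ty": 0, "tz": 0, "yaw": 1}, {"tx": 0, "ty": 0, "tz": 0, "yaw": 1}, {"tx": 0, "ty": 0, "tz": 0, "yaw": 1}, {"tx": 0, "ty": 0, "tz": 0, "yaw": 1}, {"tx": 0, "ty": 0, "tz": 0, "yaw": 1}, {"tx": 0, "ty": 0, "tz": 0, "yaw": 1}, {"tx": 0, "ty": 0, "tz": 0, "yaw": 1}, {"tx": 0, "ty": 0, "tz": 0, "yaw": 1}]'

```text
clock: 4.2
tcp_pos: [0.4798, 0.1052, 0.4227]
tool_rot: [-2.268, -2.174, -0.001]
ft_force: [-1.2, 0.5, -0.4]
grip_width: 0.504
finger_force: 0.0
```

>>> send_rows --series '[{"tx": 0, "ty": 0, "tz": 0, "yaw": 1}, {"tx": 0, "ty": 0, "tz": 0, "yaw": 1}, {"tx": 0, "ty": 0, "tz": 0, "yaw": 1}, {"tx": 0, "ty": 0, "tz": 0, "yaw": 1}, {"tx": 0, "ty": 0, "tz": 0, "yaw": 1}, {"tx": 0, "ty": 0, "tz": 0, "yaw": 1}, {"tx": 0, "ty": 0, "tz": 0, "yaw": 1}, {"tx": 0, "ty": 0, "tz": 0, "yaw": 1}, {"tx": 0, "ty": 0, "tz": 0, "yaw": 1}, {"tx": 0, "ty": 0, "tz": 0, "yaw": 1}, {"tx": 0, "ty": 0, "tz": 0, "yaw": 1}, {"tx": 0, "ty": 0, "tz": 0, "yaw": 1}]'

```text
clock: 5.4
tcp_pos: [0.4798, 0.1052, 0.4227]
tool_rot: [-3.015, -0.881, -0.0]
ft_force: [-0.1, -0.3, -0.4]
grip_width: 0.499
finger_force: 0.0
```

```bash
python3 g.py 0.5085 0.0735 14.8
```

```text
t 5.4 p [0.4798 0.1052 0.4227] head 32.57 F [-0.1 -0.3 -0.4] j [-0.7   0.03  0.41  1.66 -0.01  1.45 -1.29] g 0.4985643305959482
tool shift mm [ 7.1 42.2 -0. ] units [ 0.18  1.05 -0.  ] yaw units 3.88
```

>>> send_rows --series '[{"tx": 0.18, "ty": 0.5, "tz": 0, "yaw": 0}, {"tx": 0, "ty": 0.55, "tz": 0, "yaw": 0}, {"tx": 0, "ty": 0, "tz": 0.2, "yaw": 1}, {"tx": 0, "ty": 0, "tz": 0.2, "yaw": 1}, {"tx": 0, "ty": 0, "tz": 0.2, "yaw": 1}, {"tx": 0, "ty": 0, "tz": 0.2, "yaw": 0.9}, {"tx": 0, "ty": 0, "tz": 0.5, "yaw": 0}, {"tx": 0, "ty": 0, "tz": 0, "yaw": 0}]'

```text
clock: 6.2
tcp_pos: [0.5072, 0.0737, 0.3685]
tool_rot: [3.115, 0.407, -0.007]
ft_force: [-0.3, 0.6, -0.1]
grip_width: 0.498
finger_force: 0.0
```

```bash
python3 g.py 0.5085 0.0735 14.8; python3 - <<'E'
from h import *
im,d=look('side'); c=im[90:190,200:330]; cv2.imwrite('pics/s1.png',cv2.resize(c,None,fx=5,fy=5,interpolation=cv2.INTER_CUBIC))
E
```

```text
t 6.2 p [0.5072 0.0737 0.3685] head 14.9 F [-0.3  0.6 -0.1] j [-0.66  0.1   0.48  1.72 -0.04  1.34 -1.48] g 0.49799731116917123
tool shift mm [ 1.2  0.6 -0. ] units [ 0.03  0.01 -0.  ] yaw units 0.02
```

View pics/s1.png

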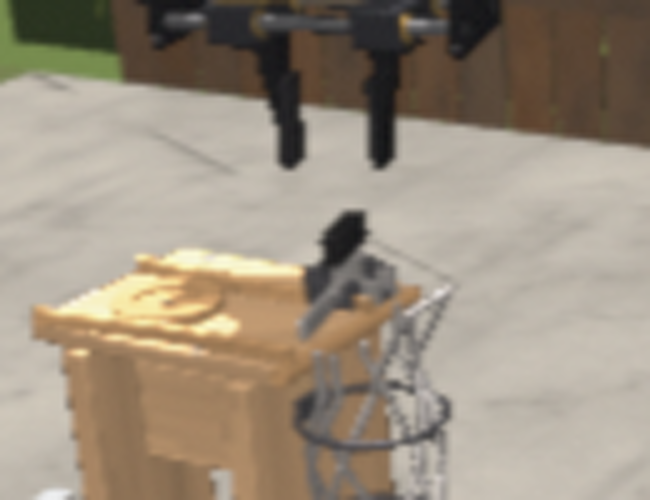

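The fingers straddle the knob bar, so I'll descend and close.

>>> send_rows --series '[{"tx": 0.03, "ty": 0, "tz": 0.5, "yaw": 0}, {"tx": 0, "ty": 0, "tz": 0.5, "yaw": 0}, {"tx": 0, "ty": 0, "tz": 0.45, "yaw": 0}, {"tx": 0, "ty": 0, "tz": 0, "yaw": 0}]'

```text
clock: 6.65
tcp_pos: [0.5089, 0.0741, 0.3114]
tool_rot: [3.115, 0.407, -0.005]
ft_force: [0.1, -0.0, 0.2]
grip_width: 0.499
finger_force: 0.0
```

>>> send_rows --series '[{"tx": 0, "ty": 0, "tz": 0, "yaw": 0}, {"tx": 0, "ty": 0, "tz": 0, "yaw": 0}, {"tx": 0, "ty": 0, "tz": 0, "yaw": 0}, {"tx": 0, "ty": 0, "tz": 0, "yaw": 0}, {"tx": 0, "ty": 0, "tz": 0, "yaw": 0}, {"tx": 0, "ty": 0, "tz": 0, "yaw": 0}]' --grip -1 --grip_force 30

```text
clock: 7.25
tcp_pos: [0.5101, 0.0759, 0.3137]
tool_rot: [-3.112, -0.409, -0.003]
ft_force: [-2.6, 4.5, 5.5]
grip_width: 0.157
finger_force: 72.5
```

>>> send_rows --series '[{"tx": 0, "ty": 0, "tz": -0.1, "yaw": 0}, {"tx": 0, "ty": 0, "tz": -0.1, "yaw": 0}, {"tx": 0, "ty": 0, "tz": -0.1, "yaw": 0}, {"tx": 0, "ty": 0, "tz": 0, "yaw": 0}]'

```text
clock: 7.65
tcp_pos: [0.51, 0.0759, 0.3245]
tool_rot: [-3.113, -0.409, -0.001]
ft_force: [0.0, 5.5, -0.5]
grip_width: 0.158
finger_force: 72.4
```

>>> send_rows --series '[{"tx": 0, "ty": 0, "tz": 0, "yaw": -0.5}, {"tx": 0, "ty": 0, "tz": 0, "yaw": -0.5}, {"tx": 0, "ty": 0, "tz": 0, "yaw": -0.5}, {"tx": 0, "ty": 0, "tz": 0, "yaw": -0.5}]'

```text
clock: 8.05
tcp_pos: [0.5101, 0.0757, 0.3245]
tool_rot: [-3.07, -0.658, -0.002]
ft_force: [0.2, 5.1, -1.0]
grip_width: 0.161
finger_force: 72.4
```

```bash
python3 g.py; python3 -c "
from h import *;print(env.state()['moment'])"
```

```text
t 8.05 p [0.5101 0.0757 0.3245] head 24.21 F [ 0.2  5.1 -1. ] j [-0.64  0.12  0.46  1.79 -0.06  1.24 -1.31] g 0.16122767876864297
[ 0.97729311 -0.18139762 -0.00896319]
```

>>> send_rows --series '[{"tx": 0, "ty": 0, "tz": 0, "yaw": -1}, {"tx": 0, "ty": 0, "tz": 0, "yaw": -1}, {"tx": 0, "ty": 0, "tz": 0, "yaw": -1}, {"tx": 0, "ty": 0, "tz": 0, "yaw": -1}, {"tx": 0, "ty": 0, "tz": 0, "yaw": -1}, {"tx": 0, "ty": 0, "tz": 0, "yaw": -1}, {"tx": 0, "ty": 0, "tz": 0, "yaw": -1}, {"tx": 0, "ty": 0, "tz": 0, "yaw": -1}, {"tx": 0, "ty": 0, "tz": 0, "yaw": -1}, {"tx": 0, "ty": 0, "tz": 0, "yaw": -1}, {"tx": 0, "ty": 0, "tz": 0, "yaw": -1}, {"tx": 0, "ty": 0, "tz": 0, "yaw": -0.5}]'

```text
clock: 9.25
tcp_pos: [0.5111, 0.0749, 0.3245]
tool_rot: [2.459, 1.953, 0.005]
ft_force: [3.0, 3.4, -2.0]
grip_width: 0.155
finger_force: 71.5
```

```bash
python3 g.py; python3 -c "
from h import *;print(env.state()['moment'])"
```

```text
t 9.25 p [0.5111 0.0749 0.3245] head 76.91 F [ 3.   3.4 -2. ] j [-0.57  0.12  0.38  1.78 -0.05  1.24 -0.4 ] g 0.15459153548488777
[ 0.8232524  -0.85580776 -0.01578652]
```

>>> send_rows --series '[{"tx": 0, "ty": 0, "tz": 0.1, "yaw": 0}, {"tx": 0, "ty": 0, "tz": 0.1, "yaw": 0}, {"tx": 0, "ty": 0, "tz": 0, "yaw": 0}]'

```text
clock: 9.55
tcp_pos: [0.5114, 0.0752, 0.3217]
tool_rot: [2.462, 1.95, 0.011]
ft_force: [-4.6, 3.7, 23.2]
grip_width: 0.155
finger_force: 71.5
```

>>> send_rows --series '[{"tx": 0, "ty": 0, "tz": -0.07, "yaw": 0}, {"tx": 0, "ty": 0, "tz": 0, "yaw": -0.5}, {"tx": 0, "ty": 0, "tz": 0, "yaw": -0.5}, {"tx": 0, "ty": 0, "tz": 0, "yaw": 0}]'

```text
clock: 9.95
tcp_pos: [0.5113, 0.0751, 0.322]
tool_rot: [2.382, 2.047, 0.009]
ft_force: [-0.3, 3.8, 10.8]
grip_width: 0.156
finger_force: 71.6
```

>>> send_rows --series '[{"tx": 0, "ty": 0, "tz": 0, "yaw": -0.5}, {"tx": 0, "ty": 0, "tz": 0, "yaw": -0.5}, {"tx": 0, "ty": 0, "tz": 0, "yaw": 0}]'

```text
clock: 10.25
tcp_pos: [0.5114, 0.0749, 0.3203]
tool_rot: [2.298, 2.14, 0.007]
ft_force: [3.6, 4.6, 2.0]
grip_width: 0.157
finger_force: 71.5
```

>>> send_rows --series '[{"tx": 0, "ty": 0, "tz": 0.1, "yaw": 0}, {"tx": 0, "ty": 0, "tz": 0.1, "yaw": 0}, {"tx": 0, "ty": 0, "tz": 0, "yaw": 0}]'

```text
clock: 10.55
tcp_pos: [0.5114, 0.0749, 0.3137]
tool_rot: [2.299, 2.139, 0.008]
ft_force: [1.1, 3.5, 9.9]
grip_width: 0.157
finger_force: 71.8
```

>>> send_rows --series '[{"tx": 0, "ty": 0, "tz": 0.06, "yaw": 0}, {"tx": 0, "ty": 0, "tz": 0, "yaw": 0}, {"tx": 0, "ty": 0, "tz": 0, "yaw": 0}]'

```text
clock: 10.85
tcp_pos: [0.5115, 0.0749, 0.3136]
tool_rot: [2.299, 2.139, 0.01]
ft_force: [-3.5, 3.4, 21.0]
grip_width: 0.158
finger_force: 72.1
```

>>> send_rows --series '[{"tx": 0, "ty": 0, "tz": -0.06, "yaw": 0}, {"tx": 0, "ty": 0, "tz": 0, "yaw": 0}, {"tx": 0, "ty": 0, "tz": 0, "yaw": 0}, {"tx": 0, "ty": 0, "tz": 0, "yaw": 0}, {"tx": 0, "ty": 0, "tz": 0, "yaw": 0}]' --grip 0

```text
clock: 11.35
tcp_pos: [0.5092, 0.0735, 0.3104]
tool_rot: [-2.299, -2.14, 0.004]
ft_force: [0.3, 0.1, 0.1]
grip_width: 0.469
finger_force: 0.0
```

>>> send_rows --series '[{"tx": 0, "ty": 0, "tz": -0.2, "yaw": 0}, {"tx": 0, "ty": 0, "tz": -0.6, "yaw": 0}, {"tx": 0, "ty": 0, "tz": -0.8, "yaw": 0}, {"tx": 0, "ty": 0, "tz": -0.9, "yaw": 0}, {"tx": 0, "ty": 0, "tz": 0, "yaw": 0}]'

```text
clock: 11.85
tcp_pos: [0.5121, 0.0741, 0.4168]
tool_rot: [2.296, 2.138, 0.014]
ft_force: [1.2, -0.5, 0.3]
grip_width: 0.501
finger_force: 0.0
```

```bash
python3 g.py; python3 - <<'E'
from h import *
im,d=look('side'); W=cloud('side',d);P=W.reshape(-1,3);C=im.reshape(-1,3)
k=(P[:,2]>.315)&(P[:,2]<.35)&(C.max(1)<70)&(P[:,0]>.45)&(P[:,0]<.58)&(P[:,1]>.03)&(P[:,1]<.12)
Q=P[k];print(len(Q),Q.mean(0),Q.max(0),cv2.minAreaRect((Q[:,:2]*1000).astype(np.float32)))
print(imaging.recognise('wheel','side'))
c=im[90:190,200:330]; a=cv2.resize(c,None,fx=5,fy=5,interpolation=cv2.INTER_CUBIC)
imt,dt=look('top'); print([(r['rect'],r['p']) for r in imaging.recognise('wheel','top')])
np.save('t1.npy',dt);cv2.imwrite('pics/top1.png',imt)
cv2.imwrite('pics/s2.png',a)
E
```

```text
t 11.85 p [0.5121 0.0741 0.4168] head 85.91 F [ 1.2 -0.5  0.3] j [-0.57  0.08  0.37  1.62 -0.03  1.43 -0.26] g 0.5008965357500198
92 [0.503364   0.07129359 0.32616525] [0.51175934 0.09948713 0.33439076] ((505.9128723144531, 74.23893737792969), (50.41911315917969, 13.922911643981934), 86.92865753173828)
[{'rect': [223.4, 146.9, 247.1, 156.1], 'p': 0.73}, {'rect': [209.8, 132.9, 353.4, 271.8], 'p': 0.67}]
[]
```

View pics/s2.png

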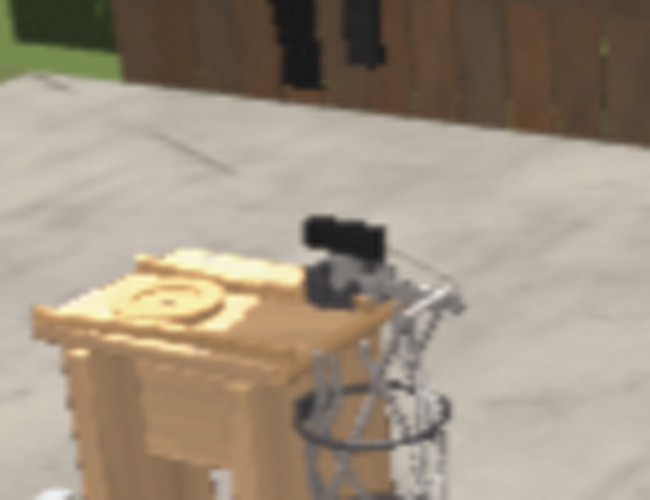

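The knob bar now points along the feed, centred at crop px (345,235), and it is home: the bar top is 334 mm up, as at the start. The wheel is still at the back of the deck, so I'll position behind it next.

```bash
python3 - <<'E'
from h import *
for n,r in (('top',[200.,202,222,228]),('side',[223.4,146.9,247.1,156.1])):
    m=imaging.camera_model(n);R=cv2.Rodrigues(np.float64(m['rvec']))[0];o=-R.T@np.float64(m['tvec']).ravel()
    u=np.array([(r[0]+r[2])/2,(r[1]+r[3])/2,1]);v=R.T@np.linalg.inv(np.float64(m['mtx']))@u
    print(n,o+v*(.297-o[2])/v[2])
im=cv2.imread('pics/top0.png')[176:240,184:264]
# rail heights profile near lip
W=cloud('top',np.load('top0.npy'));
for y0,y1 in ((.055,.07),(.1,.12)):
    s=(W[...,1]>y0)&(W[...,1]<y1)&(W[...,2]>.28)&(W[...,2]<.31);Q=W[s];
    b=np.arange(.4,.545,.005);print([(round(a*1000),round(np.median(Q[(Q[:,0]>=a)&(Q[:,0]<a+.005),2])*1000)) for a in b if ((Q[:,0]>=a)&(Q[:,0]<a+.005)).any()])
E
python3 g.py 0.4475 0.213 90
```

```text
top [0.44459268 0.15125781 0.297     ]
side [0.43489015 0.1405707  0.297     ]
[(400, 290), (405, 294), (410, 299), (415, 291), (420, 291), (425, 290), (430, 290), (435, 291), (440, 289), (445, 293), (450, 294), (455, 294), (460, 291), (465, 295), (470, 293), (475, 292), (480, 293), (485, 292), (490, 300), (495, 303), (500, 304), (505, 296), (510, 295), (515, 297), (520, 303), (525, 302), (530, 304), (535, 291), (540, 287)]
[(400, 290), (405, 295), (410, 298), (415, 292), (420, 290), (425, 291), (430, 290), (435, 291), (440, 291), (445, 289), (450, 288), (455, 291), (460, 290), (465, 291), (470, 291), (475, 291), (480, 288), (485, 297), (490, 299), (495, 291), (500, 291), (505, 291), (510, 290), (515, 291), (520, 292), (525, 291), (530, 290), (535, 290), (540, 288)]
t 12.05 p [0.5093 0.074  0.4103] head 85.93 F [-1.1 -0.2 -0.4] j [-0.57  0.08  0.37  1.63 -0.03  1.43 -0.26] g 0.50036388522465
tool shift mm [ 1.342e+02 -7.150e+01  1.000e-01] units [ 3.36 -1.79  0.  ] yaw units -0.89
```

>>> send_rows --series '[{"tx": 0, "ty": 0, "tz": 0, "yaw": -0.9}, {"tx": 0.7, "ty": -0.3, "tz": 0, "yaw": 0}, {"tx": 0.7, "ty": -0.3, "tz": 0, "yaw": 0}, {"tx": 0.7, "ty": -0.3, "tz": 0, "yaw": 0}, {"tx": 0.7, "ty": -0.3, "tz": 0, "yaw": 0}, {"tx": 0.7, "ty": -0.3, "tz": 0, "yaw": 0}, {"tx": 0, "ty": 0, "tz": 0.5, "yaw": 0}, {"tx": 0, "ty": 0, "tz": 0.5, "yaw": 0}, {"tx": 0, "ty": 0, "tz": 0.5, "yaw": 0}, {"tx": 0, "ty": 0, "tz": 0.5, "yaw": 0}, {"tx": 0, "ty": 0, "tz": 0.3, "yaw": 0}, {"tx": 0, "ty": 0, "tz": 0, "yaw": 0}]' --grip -0.54

```text
clock: 13.25
tcp_pos: [0.4484, 0.2134, 0.3169]
tool_rot: [-2.22, -2.222, 0.008]
ft_force: [0.1, 0.7, -0.2]
grip_width: 0.228
finger_force: 0.0
```

```bash
python3 g.py 0.449 0.213 90; python3 - <<'E'
from h import *
im,d=look('side'); 
c=im[100:180,190:300]; cv2.imwrite('pics/s3.png',cv2.resize(c,None,fx=6,fy=6,interpolation=cv2.INTER_CUBIC))
E
```

```text
t 13.25 p [0.4484 0.2134 0.3169] head 90.06 F [ 0.1  0.7 -0.2] j [-0.74  0.1   0.23  1.82 -0.02  1.23 -0.5 ] g 0.2280084327053625
tool shift mm [-0.4  0.6 -0. ] units [-0.01  0.01 -0.  ] yaw units 0.01
```

View pics/s3.png

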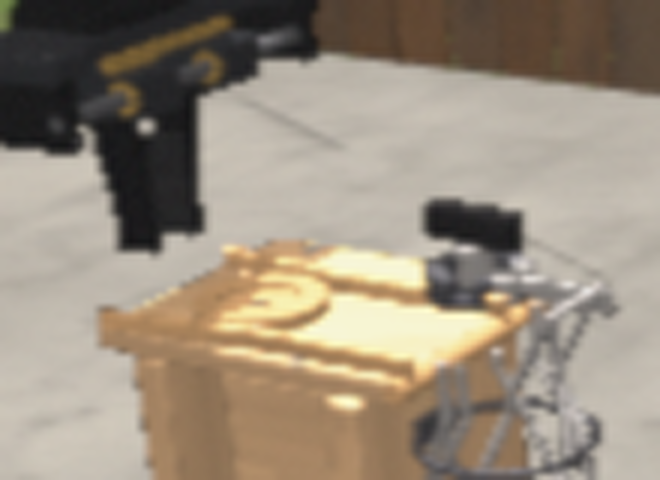

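Both fingers stand behind the wheel, with tips at crop px (140,245) and (190,230) and the wheel at (275,298). I'll lower them to just above the deck.

>>> send_rows --series '[{"tx": 0, "ty": 0, "tz": 0.3, "yaw": 0}, {"tx": 0, "ty": 0, "tz": 0.26, "yaw": 0}, {"tx": 0, "ty": 0, "tz": 0, "yaw": 0}]'

```text
clock: 13.6
tcp_pos: [0.4489, 0.2137, 0.2954]
tool_rot: [-2.22, -2.222, 0.004]
ft_force: [-0.8, -0.0, 0.4]
grip_width: 0.225
finger_force: 0.0
```

>>> send_rows --series '[{"tx": -0.1, "ty": 0, "tz": 0.04, "yaw": 0}, {"tx": -0.25, "ty": 0, "tz": 0, "yaw": 0}, {"tx": -0.3, "ty": 0, "tz": 0, "yaw": 0}, {"tx": -0.3, "ty": 0, "tz": 0, "yaw": 0}, {"tx": -0.3, "ty": 0, "tz": 0, "yaw": 0}, {"tx": -0.3, "ty": 0, "tz": 0, "yaw": 0}, {"tx": -0.3, "ty": 0, "tz": 0, "yaw": 0}, {"tx": -0.3, "ty": 0, "tz": 0, "yaw": 0}, {"tx": -0.3, "ty": 0, "tz": 0, "yaw": 0}, {"tx": -0.3, "ty": 0, "tz": 0, "yaw": 0}, {"tx": -0.2, "ty": 0, "tz": 0, "yaw": 0}, {"tx": 0, "ty": 0, "tz": 0, "yaw": 0}]'

```text
clock: 14.8
tcp_pos: [0.4499, 0.0947, 0.2954]
tool_rot: [2.223, 2.22, -0.0]
ft_force: [0.7, 0.3, -1.0]
grip_width: 0.232
finger_force: 0.0
```

```bash
python3 g.py; python3 - <<'E'
from h import *
im,d=look('side'); 
c=im[100:180,200:310]; cv2.imwrite('pics/s4.png',cv2.resize(c,None,fx=6,fy=6,interpolation=cv2.INTER_CUBIC))
E
```

```text
t 14.8 p [0.4499 0.0947 0.2954] head 89.93 F [ 0.7  0.3 -1. ] j [-0.61  0.04  0.32  1.93 -0.01  1.17 -0.28] g 0.23179671587383305
```

View pics/s4.png

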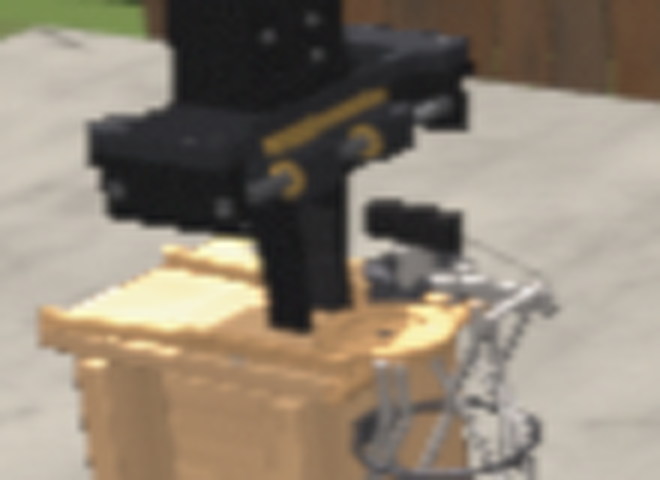

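The wheel has been pushed to the lip, with its hub hole at crop px (385,330). I'll continue slowly.

>>> send_rows --series '[{"tx": -0.1, "ty": 0, "tz": 0, "yaw": 0}, {"tx": -0.12, "ty": 0, "tz": 0, "yaw": 0}, {"tx": -0.12, "ty": 0, "tz": 0, "yaw": 0}, {"tx": -0.12, "ty": 0, "tz": 0, "yaw": 0}, {"tx": -0.12, "ty": 0, "tz": 0, "yaw": 0}, {"tx": 0, "ty": 0, "tz": 0, "yaw": 0}, {"tx": 0, "ty": 0, "tz": 0, "yaw": 0}]'

```text
clock: 15.55
tcp_pos: [0.4499, 0.0728, 0.2954]
tool_rot: [-2.221, -2.222, -0.0]
ft_force: [-0.1, -0.3, 0.1]
grip_width: 0.227
finger_force: 0.0
```

```bash
python3 g.py; python3 - <<'E'
from h import *
im,d=look('side'); 
c=im[100:280,200:360]; cv2.imwrite('pics/s5.png',cv2.resize(c,None,fx=3.3,fy=3.3,interpolation=cv2.INTER_CUBIC))
print([(r['rect'],r['p']) for r in imaging.recognise('wheel','side')])
E
```

```text
t 15.55 p [0.4499 0.0728 0.2954] head 90.04 F [-0.1 -0.3  0.1] j [-0.58  0.03  0.34  1.94 -0.01  1.17 -0.24] g 0.22704652478145712
[([271.8, 199.9, 281.0, 213.6], 0.46)]
```

View pics/s5.png

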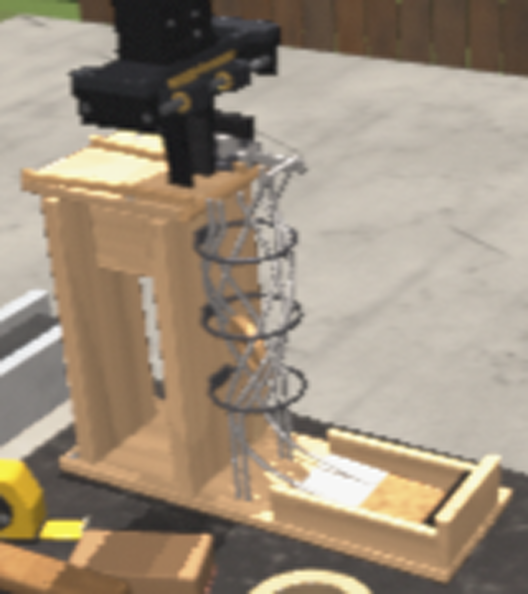

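The wheel is dropping through the guide, at crop px (250,335). I'll back off and retreat upwards.

>>> send_rows --series '[{"tx": 0.3, "ty": 0, "tz": -0.2, "yaw": 0}, {"tx": 0, "ty": 0, "tz": -0.8, "yaw": 0}, {"tx": 0, "ty": 0, "tz": -0.8, "yaw": 0}, {"tx": 0, "ty": 0, "tz": -0.8, "yaw": 0}, {"tx": 0.8, "ty": 0, "tz": 0, "yaw": 0}, {"tx": 0.8, "ty": 0, "tz": 0, "yaw": 0}, {"tx": 0.8, "ty": 0, "tz": 0, "yaw": 0}, {"tx": 0, "ty": 0, "tz": 0, "yaw": 0}, {"tx": 0, "ty": 0, "tz": 0, "yaw": 0}, {"tx": 0, "ty": 0, "tz": 0, "yaw": 0}]'

```text
clock: 16.65
tcp_pos: [0.4499, 0.1803, 0.3996]
tool_rot: [2.221, 2.221, 0.0]
ft_force: [0.1, 0.1, 0.7]
grip_width: 0.231
finger_force: 0.0
```

```bash
python3 g.py; python3 - <<'E'
from h import *
for n in('side','top'):
    im,d=look(n);W=cloud(n,d)
    for r in imaging.recognise('wheel',n): 
        a=r['rect'];c=W[int((a[1]+a[3])/2),int((a[0]+a[2])/2)];print(n,a,r['p'],c.round(3))
    if n=='side': A=cv2.resize(im[100:280,200:360],None,fx=2.5,fy=2.5,interpolation=cv2.INTER_CUBIC)
    else: B=cv2.resize(im[160:260,180:420],None,fx=1.6,fy=1.6)
    if n=='top': T=cv2.resize(im[180:250,250:420],(400,165),interpolation=cv2.INTER_CUBIC)
cv2.imwrite('pics/end.png',np.vstack([A[:, :400],T]))
E
```

```text
t 16.65 p [0.4499 0.1803 0.3996] head 90.0 F [0.1 0.1 0.7] j [-0.7   0.03  0.24  1.71 -0.01  1.4  -0.46] g 0.23085271813309832
side [206.7, 133.8, 355.4, 274.4] 0.6 [0.473 0.026 0.138]
side [312.1, 250.1, 331.7, 259.5] 0.54 [ 0.445 -0.118  0.023]
top [303.4, 219.2, 323.4, 237.3] 0.7 [ 0.434 -0.126  0.022]
```

View pics/end.png

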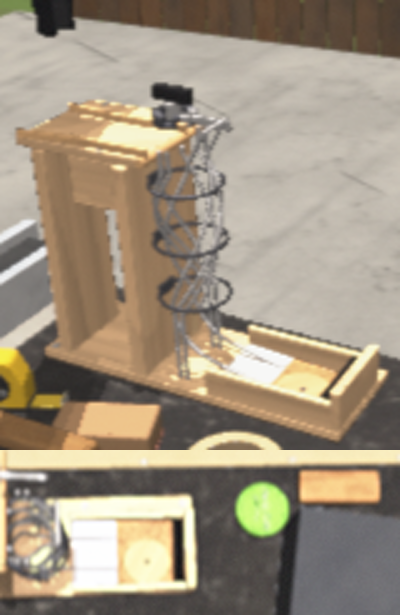

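The wheel lies flat on the cork at about (0.434, -0.126), plain face up. The tin and offcut haven't been disturbed. I'll let it settle briefly, then hand in.

>>> send_rows --series '[{"tx": 0, "ty": 0, "tz": 0, "yaw": 0}, {"tx": 0, "ty": 0, "tz": 0, "yaw": 0}, {"tx": 0, "ty": 0, "tz": 0, "yaw": 0}, {"tx": 0, "ty": 0, "tz": 0, "yaw": 0}, {"tx": 0, "ty": 0, "tz": 0, "yaw": 0}, {"tx": 0, "ty": 0, "tz": 0, "yaw": 0}]'

```text
clock: 17.45
tcp_pos: [0.4497, 0.1809, 0.3993]
tool_rot: [-2.22, -2.223, -0.0]
ft_force: [0.7, 0.4, -0.4]
grip_width: 0.232
finger_force: 0.0
```

```bash
python3 -c "
from h import *
print(env.job_done())"
```

```text
the job is handed in; nothing more can be done
None
```

I handed the job in at about 17 s of the 58 s: the knob is pushed home in the open notch, turned about 1.24 rad, the wheel dropped through the guide and lies on the cork with its plain face up (recess down), and the tin and offcut were not touched; no verdict came back.

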